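# Sign off a gear kit in fitting order

### The job

Sign off the gear kit in fitting order: with the fingertips, gently push down the black-capped plunger on the station holding the bearing, then the one on the station holding the gear, then the one on the station holding the grease tub, each until the orange band on its stem has gone into the collar; they stay down. Do not pick up or shift the kit parts or anything else on the bench, and finish with the hand clear.

Things in the scene. Friction and masses are not known exactly. Their poses are not given: they have to be found in the camera images.
- cap_bearing (a point): Centre of the top face of the black round cap (30 diameter, 10 thick) of the plunger on the station that holds the ball bearing. Cap top 68 mm above the bench while up. The steel stem has an orange band over the 10 mm just above the collar, so the band is gone when the cap is 10 mm lower.
- station_bearing: Blue plate 160 x 84 x 12 mm fixed to the bench, with the ball bearing; the three stations are alike, in any order, somewhat turned. Origin: centre of its underside; x points from plunger to nest (away from the robot), z up. Rimmed square nest centred at x +39; grey housing 46 square at x -45, top 34 above the bench, dark collar to 38, with the upright plunger.
- plunger_bearing (a joint): How far this plunger is pushed down, in metres: 0 up, 0.018 at its lower stop. It moves straight down against a friction of about 3 N, has no spring and stays where it is left; band gone at 0.010.
- part_bearing (a point): Centre, half-way up, of the loose kit part: ball bearing, a flat light metal ring 52 across, 15 high, with a 25 hole, in mm. It stands in a station's nest, 12 above the bench.
- cap_pinion (a point): Centre of the top face of the black round cap (30 diameter, 10 thick) of the plunger on the station that holds the dark helical gear. Cap top 68 mm above the bench while up. The steel stem has an orange band over the 10 mm just above the collar, so the band is gone when the cap is 10 mm lower.
- station_pinion: Blue plate 160 x 84 x 12 mm fixed to the bench, with the dark helical gear; the three stations are alike, in any order, somewhat turned. Origin: centre of its underside; x points from plunger to nest (away from the robot), z up. Rimmed square nest centred at x +39; grey housing 46 square at x -45, top 34 above the bench, dark collar to 38, with the upright plunger.
- plunger_pinion (a joint): How far this plunger is pushed down, in metres: 0 up, 0.018 at its lower stop. It moves straight down against a friction of about 3 N, has no spring and stays where it is left; band gone at 0.010.
- part_pinion (a point): Centre, half-way up, of the loose kit part: dark helical gear, 45 across, 42 high, standing on its hub, in mm. It stands in a station's nest, 12 above the bench.
- cap_grease (a point): Centre of the top face of the black round cap (30 diameter, 10 thick) of the plunger on the station that holds the grease tub. Cap top 68 mm above the bench while up. The steel stem has an orange band over the 10 mm just above the collar, so the band is gone when the cap is 10 mm lower.
- station_grease: Blue plate 160 x 84 x 12 mm fixed to the bench, with the grease tub; the three stations are alike, in any order, somewhat turned. Origin: centre of its underside; x points from plunger to nest (away from the robot), z up. Rimmed square nest centred at x +39; grey housing 46 square at x -45, top 34 above the bench, dark collar to 38, with the upright plunger.
- plunger_grease (a joint): How far this plunger is pushed down, in metres: 0 up, 0.018 at its lower stop. It moves straight down against a friction of about 3 N, has no spring and stays where it is left; band gone at 0.010.
- part_grease (a point): Centre, half-way up, of the loose kit part: grease tub, a white round open tub with an amber edge, 67 across, 52 high, in mm. It stands in a station's nest, 12 above the bench.
- spare_pinion_mid (a point): Centre of a loose bystander: a second dark gear, 45 across, 42 high, standing on the bench behind the stations; not in the kit (mm).
- oil_bottle_mid (a point): Centre of a loose bystander: yellow oil bottle with red spout, 48 across, 161 high, at the right (mm).
- tape_roll_mid (a point): Centre of a loose bystander: blue tape roll, 68 across, 19 high, lying at the right of the stations (mm).
- marker_mid (a point): Centre of a loose bystander: white and yellow paint marker, 16 thick, 126 long, lying at the left (mm).

How it is judged:
By the outcome, as a careful person would: the job done as asked, in the order asked, and still so for the second after the job is handed in, with the robot touching nothing.
It also fails if it takes over 42 s, if anything falls off the work surface, if the arm or the gripper's body presses on something with over 40 N, if the wrist force passes 120 N, or if a joint passes its speed limit or range.

### The arm

A 7-joint arm with a two-finger parallel gripper is mounted at the origin on a cart in front of the work surface, level with it; the furniture and walls round the work are solid. World frame = base frame: x ahead of the robot, y to its left, z up, the work surface at z = 0. Lengths are in m, angles in rad, forces in N, time in s.
With the tool pointing down it reaches from about 0.4 to 0.85 m from the base axis. Payload 6.9 kg.
Tool frame: the origin (TCP) lies on the centre line of the jaws, within the pads' length; the fingertips stand 25 mm ahead of it and the grasp point (between the pads) lies 6 mm ahead of it; z points along the fingers, y is the direction in which the jaws open and shut (so a half turn about z gives the same grasp; the last joint's range is limited). The gripper opens to 85 mm and grips with 20 to 120 N. Pads are 22 mm wide; open, the fingers measure 114 mm over their backs; the gripper's body (76 mm by 85 mm) begins 54 mm behind the grasp point. The pads swing forward as they close: fully open they stand 13 mm farther back than shut.
Start: joints at [1.317, 0.507, -0.238, 1.5, 0.126, 1.149, -0.155], TCP at [0.22, -0.585, 0.256] pointing down, gripper open.
Joint ranges: [-3.08, 3.08], [-0.24, 2.05], [-1.43, 1.35], [0, 2.5], [-1.52, 4.66], [0.17, 1.96], [-2.89, 2.89]. Speed limits (rad/s): [2.39, 2.39, 3.14, 3.14, 3.14, 3.14, 3.14].

### API

Orientations are given as a unit quaternion [w, x, y, z].
In Python, from plant import * gives the robot as it stands.
- The arm moves only by the tool arm_command, never from a script. Its argument "moves" is a list of rows, each a list of 3 entries, a list of its own where there are three numbers: the shift along the tool's x, y, z in mm, then the turn, a rotation vector about the tool's x, y, z in rad, then the closure, from 0 (fully open) to 1 (shut). In form: [[[x, y, z], [ax, ay, az], fingers], ...]. A call has 1 to 20 rows; each row is the pose to reach, as a shift and turn from the pose commanded when the call began, along the tool's axes at that moment; what a row does not reach only later rows make up. A row lasts 1/10 s, in which the tool goes at most 50 mm and 8.59 degrees, less where a joint would pass 70% of its speed; a pose out of reach is approached as far as the arm can. A call with a gripper value outside its range is refused whole. The fingers move at their own pace and stop on an object; "grip_force" is the grip in N (left out, the last holds). Time passes only in rows, so rows that repeat a pose let the fingers close. It gives the time, the measured TCP pose, the force and the opening at its end, in the units of the state.
- sense(): the state, without advancing time (a new reading comes with each control period).
- read_camera(name): name is "scene" or "top" or "wrist"; returns the picture (400x640x3 uint8, red, green, blue); there is no depth.
- calibration(name): a dict with "fx", "fy", "cx", "cy" (pixels), "D" ([k1, k2, p1, p2, k3] as OpenCV has them; the pictures are not rectified), "extrinsics" (4x4, takes a point from camera to world coordinates); the wrist camera has in their place "hand_eye" (4x4, takes a point from camera to tool coordinates, whose origin is the TCP and whose axes are the flange's). Camera axes: x right, y up, looking along -z (the intrinsics and any distortion apply to the point x, -y, -z); pixel columns grow to the right and rows downward; lengths in m; the calibration is good to about 2 mm. A picture is of the moment at which its call begins: read the wrist's pose just before it. calibration takes no time and is no camera call.
- close_job(): hands the job in, once; it reports no verdict.
Trained networks look in the newest picture that a camera, given by its name, has taken for a name from the list of things; names that differ only in an ending like _2 or _b are one class to them, and where a whole thing is asked for, a point or a joint stands for the part that bears it (a point fixed in the world has none). Each returns a list of dicts, best first, with "p" (0 to 1); they miss things now and then, are a little off and sometimes report something else, mostly with a low value. They report only what shows in the picture. A call takes as long as a camera call.
- silhouettes(camera, query): "region" (400x640 bool, what is visible of it) and "rect" ([left, top, right, bottom] in pixels, round what is visible of it).
The state is a dict: "clock": time; "joints": joint angles; "qd": joint speeds; "tau": joint torques, N m; "position": TCP position; "tcp_rot": TCP orientation; "contact_force": force on the tool from outside, world axes, zero at the start; "ft_torque": the same for the moment, N m; "opening": finger opening in m.
Only numpy, scipy, OpenCV 4.12 (cv2) and the standard library are available. Lean on these libraries where they do the work, as an engineer would, in place of code of your own. Each camera call takes 0.05 s, during which the arm holds its last target.

## Working session

There is one attempt and no reset: what is moved stays moved. The work goes in short steps, Python scripts to look and compute and a tool call to move; the robot and the scene stay as the last step left them, time stands still between calls to the robot, and variables do not carry over. Pictures are saved under pics/ and viewed, and the job is handed in when it is done.

Besides the shell and the picture viewer there is one more tool, called after ">>>" by a JSON object that holds its "name" and its "arguments". arm_command: Moves the arm, as the interface text tells. Its arguments: {"type":"object","properties":{"moves":{"type":"array","items":{"type":"array"}},"grip_force":{"type":"number"}},"required":["moves"]}

```bash
mkdir -p pics; python3 - <<'E'
from plant import *
import cv2
s=sense(); print({k:s[k] for k in('clock','joints','position','tcp_rot','contact_force','opening')})
for n in('scene','top'):
    cv2.imwrite(f'pics/{n}0.png',read_camera(n)[:,:,::-1])
    c=calibration(n);print(n,c)
print(calibration('wrist'))
for q in('cap_bearing','station_bearing','part_bearing','part_pinion','part_grease'):
    for r in silhouettes('top',q): print(q,round(r['p'],2),r['rect'])
print(sense()['clock'])
E
```

```text
{'clock': 0.0, 'joints': array([ 1.31649337,  0.5083672 , -0.23752433,  1.50112856,  0.12571897,
        1.14889732, -0.15480111]), 'position': array([ 0.21981834, -0.58458289,  0.25541285]), 'tcp_rot': array([-8.85150770e-04,  9.83858858e-01,  1.78943930e-01, -1.84913272e-04]), 'contact_force': array([ 0.22666334, -0.20789872,  0.67043844]), 'opening': 0.08550004474512563}
scene {'fx': 385.2359351369093, 'fy': 385.2359351369093, 'cx': 322.37605227949143, 'cy': 199.7327585611305, 'D': array([0.00778651, 0.        , 0.        , 0.        , 0.        ]), 'extrinsics': array([[-0.71650098,  0.31111872, -0.62436487, -0.06415752],
       [-0.69732333, -0.29487066,  0.65329279,  0.71325556],
       [ 0.01914474,  0.90346911,  0.42822546,  0.53660148],
       [ 0.        ,  0.        ,  0.        ,  1.        ]])}
top {'fx': 478.0221257245892, 'fy': 478.0221257245892, 'cx': 322.99631816376467, 'cy': 192.55630338515994, 'D': array([-0.04467087,  0.        ,  0.        ,  0.        ,  0.        ]), 'extrinsics': array([[ 0.01398659,  0.99906818, -0.04083071,  0.53984615],
       [-0.99987549,
[... 289 characters left out ...]
915,  0.        ,  0.        ,  0.        ,  0.        ]), 'hand_eye': array([[-4.41393584e-04,  9.45458764e-01,  3.25741509e-01,
         8.48927359e-02],
       [ 9.99999868e-01,  3.31505553e-04,  3.92853511e-04,
         8.03026642e-05],
       [ 2.63441676e-04,  3.25741639e-01, -9.45458786e-01,
        -1.19084423e-01],
       [ 0.00000000e+00,  0.00000000e+00,  0.00000000e+00,
         1.00000000e+00]])}
cap_bearing 0.5 [374.6, 210.2, 380.1, 218.5]
station_bearing 0.79 [360.2, 175.1, 390.7, 229.1]
station_bearing 0.37 [410.9, 198.7, 434.4, 220.6]
part_bearing 0.5 [365.6, 178.1, 383.5, 195.5]
part_pinion 0.52 [298.6, 176.8, 310.9, 191.5]
part_grease 0.55 [242.6, 172.9, 267.7, 195.6]
0.35
```

```bash
python3 - <<'E'
import cv2
t=cv2.imread('pics/top0.png');cv2.imwrite('pics/top0c.png',cv2.resize(t[140:270,200:460],(780,390),interpolation=cv2.INTER_CUBIC))
E
```

```text
(no output)
```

View pics/top0c.png

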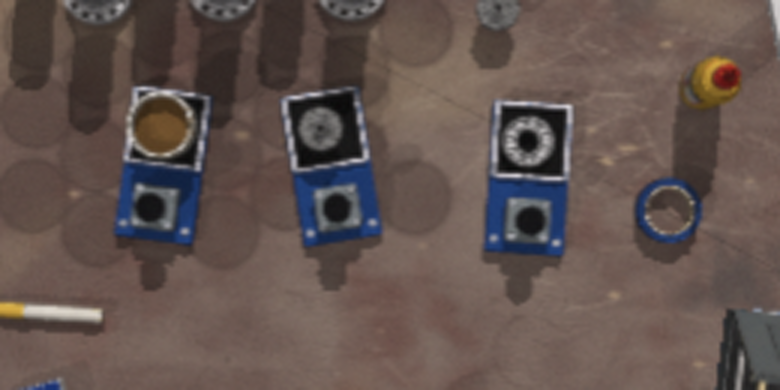

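View pics/scene0.png

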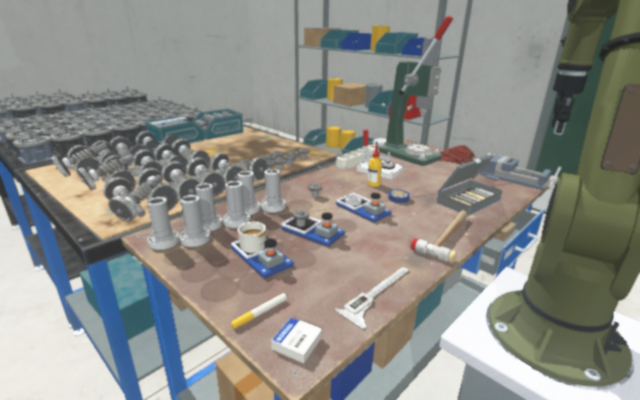

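The top view shows, from left to right, the grease tub, gear and bearing stations. Their caps are at about (250,209), (312,209) and (377,213) px. Next I'll localise them.

```bash
cat > h.py <<'E'
import numpy as np, cv2
from scipy.spatial.transform import Rotation as R
def rot(q): return R.from_quat(np.r_[q[1:],q[0]]).as_matrix()
def ray(c,uv):
    K=np.array([[c['fx'],0,c['cx']],[0,c['fy'],c['cy']],[0,0,1]])
    p=cv2.undistortPoints(np.array([[uv]],float),K,c['D'])[0,0]
    return np.array([p[0],-p[1],-1.])
def onplane(c,T,uv,z):
    d=T[:3,:3]@ray(c,uv); o=T[:3,3]; return o+d*(z-o[2])/d[2]
E
python3 - <<'E'
from plant import *
from h import *
t=cv2.imread('pics/top0.png'); c=calibration('top'); s=sense(); Rt=rot(s['tcp_rot']); print(Rt.round(3))
g=t.max(axis=2).astype(float)
for n,u,v in(('bearing',376.7,213.),('gear',312.2,209.2),('grease',250.3,209)):
    for _ in range(4):
        U,V=np.meshgrid(np.arange(640),np.arange(400)); m=((U-u)**2+(V-v)**2<6.5**2); w=np.clip(80-g,0,None)*m
        u=(w*U).sum()/w.sum(); v=(w*V).sum()/w.sum()
    p=onplane(c,c['extrinsics'],(u,v),.068)
    print(n,round(u,1),round(v,1),p.round(4),'tool shift mm',(1000*Rt.T@(p-s['position'])).round(1))
E
```

```text
[[ 0.936  0.352 -0.   ]
 [ 0.352 -0.936  0.   ]
 [-0.    -0.    -1.   ]]
bearing 376.4 213.3 [ 0.5383 -0.144   0.068 ] tool shift mm [ 453.2 -300.5  188.2]
gear 311.8 209.0 [0.5486 0.0524 0.068 ] tool shift mm [ 532.  -480.8  188.3]
grease 249.5 208.8 [0.5467 0.2423 0.068 ] tool shift mm [ 597.  -659.2  188.4]
```

>>> {"name": "arm_command", "arguments": {"moves": [[[40,-26,0],[0,0,0],1],[[80,-53,0],[0,0,0],1],[[120,-80,0],[0,0,0],1],[[160,-106,0],[0,0,0],1],[[200,-133,0],[0,0,0],1],[[240,-160,0],[0,0,0],1],[[280,-186,0],[0,0,0],1],[[320,-213,0],[0,0,0],1],[[360,-240,10],[0,0,0],1],[[400,-266,30],[0,0,0],1],[[430,-285,50],[0,0,0],1],[[453,-300,60],[0,0,0],1],[[453,-300,70],[0,0,0],1],[[453,-300,70],[0,0,0],1],[[453,-300,70],[0,0,0],1]], "grip_force": 40}}

```text
clock: 1.85
position: [0.5378, -0.146, 0.1864]
tcp_rot: [0.0, 0.984, 0.178, -0.0]
contact_force: [-0.2, -0.9, 0.7]
opening: -0.0002
```

```bash
python3 - <<'E'
from plant import *
from h import *
s=sense(); im=read_camera('wrist'); cv2.imwrite('pics/w1.png',im[:,:,::-1])
c=calibration('wrist'); T=np.eye(4); T[:3,:3]=rot(s['tcp_rot']); T[:3,3]=s['position']; W=T@c['hand_eye']
for r in silhouettes('wrist','cap_bearing'):
    m=r['region']; v,u=np.nonzero(m); 
    (cx,cy),rad=cv2.minEnclosingCircle(np.c_[u,v].astype(np.float32)); print(r['p'],r['rect'],cx,cy,rad,u.mean(),v.mean(),onplane(c,W,(u.mean(),v.mean()),.065))
print(s['position'],s['joints'])
# project predicted cap center and tip
K=np.array([[c['fx'],0,c['cx']],[0,c['fy'],c['cy']],[0,0,1]])
for P in([.5383,-.144,.068],list(s['position']-[0,0,.025])):
    q=np.linalg.inv(W)@np.r_[P,1]; print(cv2.projectPoints(np.array([[q[0],-q[1],-q[2]]]),np.zeros(3),np.zeros(3),K,c['D'])[0].ravel())
E
```

```text
0.95 [298.2, 181.1, 333.0, 216.4] 316.4845275878906 198.38587951660156 18.448331832885742 316.4923076923077 198.26538461538462 [ 0.53967254 -0.14402807  0.065     ]
[ 0.53778865 -0.14602702  0.18638449] [ 0.445718    0.47958786 -0.33760578  1.7805736   0.19514839  0.91469798
 -1.18891158]
[315.8555195  200.94527826]
[317.97802891 261.60638403]
```

View pics/w1.png

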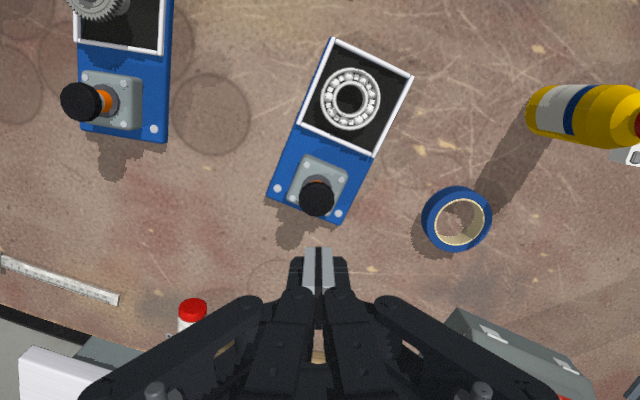

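The wrist view shows the bearing station's cap at (316,198), which agrees with the top camera to about 1.5 mm. The fingers are shut at (318,262). I'm pressing the bearing plunger.

>>> {"name": "arm_command", "arguments": {"moves": [[[2,-1,30],[0,0,0],1],[[2,-1,60],[0,0,0],1],[[2,-1,80],[0,0,0],1],[[2,-1,88],[0,0,0],1],[[2,-1,91],[0,0,0],1],[[2,-1,93],[0,0,0],1],[[2,-1,95],[0,0,0],1],[[2,-1,97],[0,0,0],1],[[2,-1,99],[0,0,0],1],[[2,-1,101],[0,0,0],1],[[2,-1,103],[0,0,0],1],[[2,-1,105],[0,0,0],1],[[2,-1,107],[0,0,0],1],[[2,-1,107],[0,0,0],1]]}}

```text
clock: 3.35
position: [0.5398, -0.1429, 0.0789]
tcp_rot: [-0.0, 0.984, 0.179, -0.0]
contact_force: [0.7, -1.1, 1.7]
opening: 0.0
```

>>> {"name": "arm_command", "arguments": {"moves": [[[0,0,-10],[0,0,0],1],[[0,0,-40],[0,0,0],1],[[0,0,-80],[0,0,0],1],[[0,0,-100],[0,0,0],1],[[0,0,-107],[0,0,0],1],[[0,0,-107],[0,0,0],1],[[0,0,-107],[0,0,0],1]]}}

```text
clock: 4.05
position: [0.539, -0.1429, 0.1852]
tcp_rot: [-0.0, 0.984, 0.179, -0.001]
contact_force: [-0.9, 0.2, 0.2]
opening: -0.0001
```

```bash
cat > look.py <<'E'
import sys
from plant import *
from h import *
tag,q,px,py,pz=sys.argv[1],sys.argv[2],*map(float,sys.argv[3:6])
s=sense(); im=read_camera('wrist')
c=calibration('wrist'); T=np.eye(4); T[:3,:3]=rot(s['tcp_rot']); T[:3,3]=s['position']; W=T@c['hand_eye']
for r in silhouettes('wrist',q):
    v,u=np.nonzero(r['region']); print(r['p'],r['rect'],onplane(c,W,(u.mean(),v.mean()),pz-.003))
print(s['clock'],s['position'],s['contact_force'],'joints',s['joints'].round(2))
K=np.array([[c['fx'],0,c['cx']],[0,c['fy'],c['cy']],[0,0,1]])
p=np.linalg.inv(W)@np.array([px,py,pz,1]); print(cv2.projectPoints(np.array([[p[0],-p[1],-p[2]]]),np.zeros(3),np.zeros(3),K,c['D'])[0].ravel())
cv2.imwrite(f'pics/{tag}.png',im[:,:,::-1])
E
python3 look.py w2 cap_bearing .539 -.144 .054
```

```text
0.58 [303.1, 178.7, 334.9, 212.8] [ 0.53956873 -0.14406517  0.051     ]
0.18 [61.1, 88.1, 115.1, 124.4] [0.54709049 0.06070385 0.051     ]
4.05 [ 0.53903177 -0.14291715  0.18519039] [-0.85235266  0.19555259  0.16334679] joints [ 0.44  0.48 -0.34  1.78  0.2   0.92 -1.19]
[319.39552166 197.58934106]
```

View pics/w2.png

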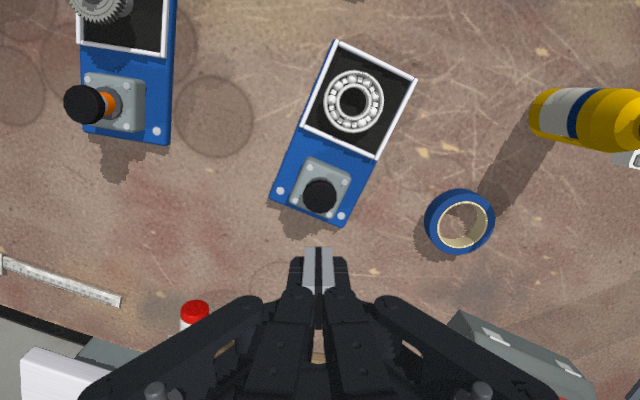

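The bearing cap at (319,195) now sits low with no orange showing. I'm moving to the gear station.

>>> {"name": "arm_command", "arguments": {"moves": [[[10,-23,0],[0,0,0],1],[[26,-60,0],[0,0,0],1],[[42,-97,0],[0,0,0],1],[[58,-134,0],[0,0,0],1],[[72,-166,0],[0,0,0],1],[[78,-179,0],[0,0,0],1],[[78,-179,0],[0,0,0],1],[[78,-179,0],[0,0,0],1]]}}

```text
clock: 4.95
position: [0.5497, 0.0504, 0.1855]
tcp_rot: [0.0, 0.984, 0.179, -0.001]
contact_force: [-0.3, 0.0, -0.7]
opening: 0.0002
```

```bash
python3 look.py w3 cap_pinion .5486 .0524 .068
```

```text
0.79 [295.0, 180.4, 331.9, 218.9] [0.55021995 0.05372817 0.065     ]
4.95 [0.54966026 0.05040568 0.18553705] [-0.32471282  0.03416569 -0.65477866] joints [ 0.1   0.48 -0.35  1.79  0.2   0.91 -1.55]
[315.18138049 202.88311804]
```

View pics/w3.png

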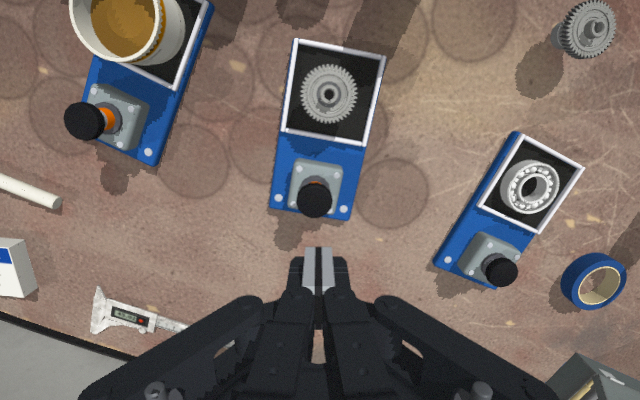

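The gear cap is at (314,200). The bearing cap at (501,271) is down and its part is still in place. I'm pressing the gear plunger.

>>> {"name": "arm_command", "arguments": {"moves": [[[1,-2,30],[0,0,0],1],[[1,-2,60],[0,0,0],1],[[1,-2,80],[0,0,0],1],[[1,-2,87],[0,0,0],1],[[1,-2,90],[0,0,0],1],[[1,-2,92],[0,0,0],1],[[1,-2,94],[0,0,0],1],[[1,-2,96],[0,0,0],1],[[1,-2,98],[0,0,0],1],[[1,-2,100],[0,0,0],1],[[1,-2,102],[0,0,0],1],[[1,-2,104],[0,0,0],1],[[1,-2,106],[0,0,0],1],[[1,-2,106],[0,0,0],1]]}}

```text
clock: 6.45
position: [0.55, 0.0543, 0.08]
tcp_rot: [-0.0, 0.984, 0.179, -0.0]
contact_force: [0.7, -0.4, 1.8]
opening: 0.0004
```

>>> {"name": "arm_command", "arguments": {"moves": [[[0,0,-10],[0,0,0],1],[[0,0,-40],[0,0,0],1],[[0,0,-80],[0,0,0],1],[[0,0,-100],[0,0,0],1],[[0,0,-107],[0,0,0],1],[[0,0,-107],[0,0,0],1],[[0,0,-107],[0,0,0],1]]}}

```text
clock: 7.15
position: [0.5493, 0.054, 0.1862]
tcp_rot: [-0.0, 0.984, 0.179, -0.001]
contact_force: [0.1, -0.1, -0.1]
opening: -0.0002
```

```bash
python3 look.py w4 cap_pinion .5495 .053 .054
```

```text
0.91 [301.6, 181.6, 337.3, 212.5] [0.54955762 0.05346508 0.051     ]
7.15 [0.54929716 0.0540128  0.18623075] [ 0.08947239 -0.14549752 -0.13670786] joints [ 0.1   0.48 -0.36  1.79  0.2   0.91 -1.56]
[319.30102919 196.89892377]
```

View pics/w4.png

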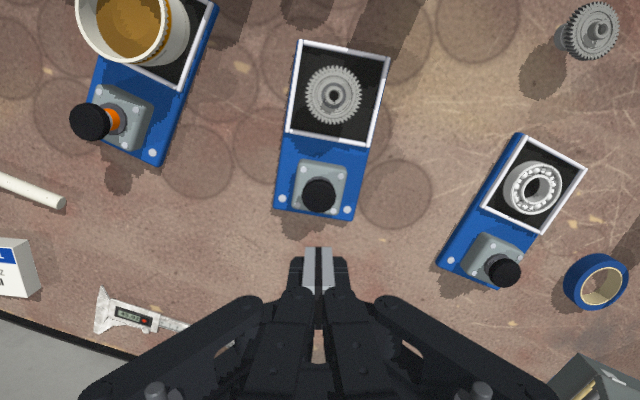

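The gear cap at (319,195) is down. Next is the grease tub station.

>>> {"name": "arm_command", "arguments": {"moves": [[[8,-22,0],[0,0,0],1],[[22,-60,0],[0,0,0],1],[[35,-97,0],[0,0,0],1],[[49,-134,0],[0,0,0],1],[[60,-165,0],[0,0,0],1],[[65,-178,0],[0,0,0],1],[[65,-178,0],[0,0,0],1],[[65,-178,0],[0,0,0],1]]}}

```text
clock: 8.05
position: [0.5483, 0.2418, 0.1865]
tcp_rot: [0.001, 0.984, 0.178, -0.001]
contact_force: [-0.6, -0.7, -0.4]
opening: -0.0001
```

```bash
python3 look.py w5 cap_grease .5475 .243 .068
```

```text
0.7 [297.9, 181.2, 333.4, 217.7] [0.54843161 0.24488192 0.065     ]
8.05 [0.54834786 0.24183315 0.1864606 ] [-0.64821083 -0.68605195 -0.41021324] joints [-0.23  0.54 -0.36  1.67  0.22  0.97 -1.88]
[316.12070666 202.60949138]
```

View pics/w5.png

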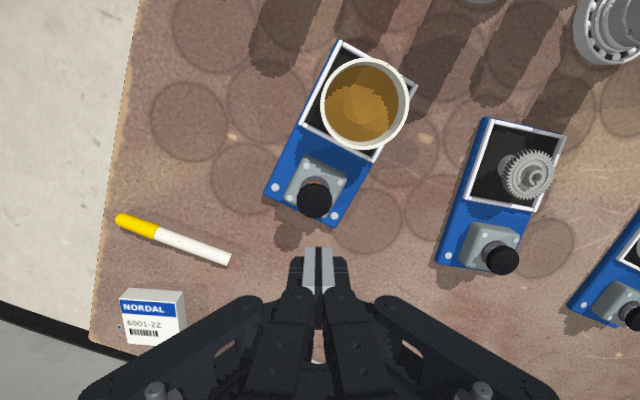

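The grease cap is at (315,200). I'm pressing it.

>>> {"name": "arm_command", "arguments": {"moves": [[[1,-2,30],[0,0,0],1],[[1,-2,60],[0,0,0],1],[[1,-2,80],[0,0,0],1],[[1,-2,88],[0,0,0],1],[[1,-2,91],[0,0,0],1],[[1,-2,93],[0,0,0],1],[[1,-2,95],[0,0,0],1],[[1,-2,97],[0,0,0],1],[[1,-2,99],[0,0,0],1],[[1,-2,101],[0,0,0],1],[[1,-2,103],[0,0,0],1],[[1,-2,105],[0,0,0],1],[[1,-2,107],[0,0,0],1],[[1,-2,107],[0,0,0],1]]}}

```text
clock: 9.55
position: [0.5484, 0.246, 0.0799]
tcp_rot: [-0.0, 0.984, 0.179, -0.0]
contact_force: [1.8, -0.1, 1.0]
opening: -0.0
```

>>> {"name": "arm_command", "arguments": {"moves": [[[0,0,-10],[0,0,0],1],[[0,0,-40],[0,0,0],1],[[0,0,-80],[0,0,0],1],[[0,0,-107],[0,0,0],1],[[-10,0,-140],[0,0,0],1],[[-50,0,-150],[0,0,0],1],[[-90,0,-150],[0,0,0],1],[[-90,0,-150],[0,0,0],1],[[-90,0,-150],[0,0,0],1]]}}

```text
clock: 10.45
position: [0.4635, 0.214, 0.2311]
tcp_rot: [0.0, 0.984, 0.179, 0.0]
contact_force: [0.6, -0.3, 0.2]
opening: -0.0001
```

```bash
python3 look.py w6 cap_grease .548 .244 .054; python3 - <<'E'
from plant import *
import cv2
im=read_camera('scene')[:,:,::-1]; cv2.imwrite('pics/scene1.png',cv2.resize(im[160:290,210:430],None,fx=3.6,fy=3.6,interpolation=cv2.INTER_CUBIC))
E
```

```text
0.84 [304.0, 72.9, 335.9, 106.7] [0.54758497 0.24520962 0.051     ]
0.37 [559.7, 110.9, 640.0, 249.9] [ 0.55853233 -0.08971034  0.051     ]
10.45 [0.46351393 0.21403127 0.23110451] [ 0.61204179 -0.29591449  0.21231706] joints [-0.2   0.37 -0.39  1.83  0.17  0.97 -1.87]
[319.86800763  87.62238047]
```

View pics/w6.png

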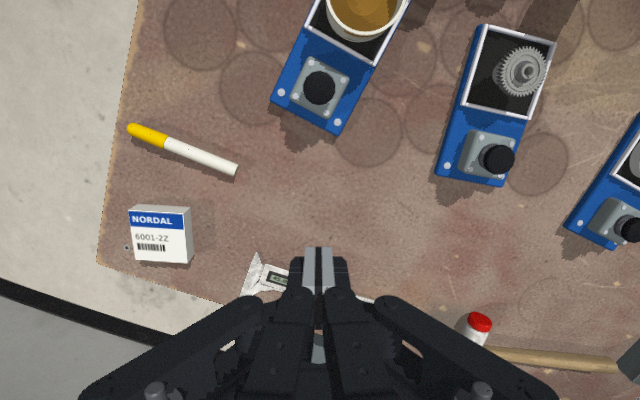

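View pics/scene1.png

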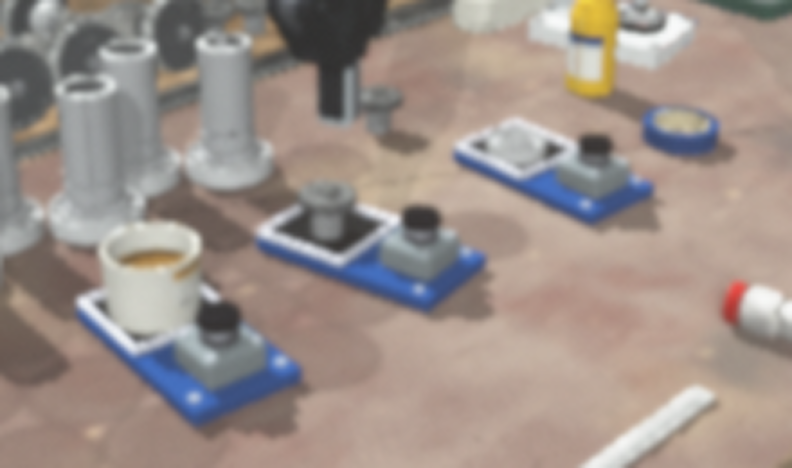

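All three plungers are down and no orange shows from either side. The hand is clear and the parts are in place, so I'm handing in.

```bash
python3 -c "
from plant import *
print(close_job())"
```

```text
the job is handed in; nothing more can be done
None
```

I pressed the three plungers with the shut fingertips in the order asked: bearing, then gear, then grease tub. The job was handed in at about 10.6 s on the robot's clock, against the 42 s limit.

- **Depth:** The measured fingertip height puts each cap about 13–14 mm down, past the 10 mm needed and short of the 18 mm stop. I had no direct reading of the plunger joints.
- **Force:** The readings at the bottom of each push were about 2 N.
- **Bands:** The last wrist picture (which cuts off part of the bearing station) and the scene picture show no orange on any stem. Both were judged by eye.
- **Positions:** The top and wrist cameras agreed on each cap to about 2 mm.
- **Bench:** The kit parts were still in their nests in the last pictures, and nothing on the bench looked moved.
- **Hand:** It finished clear, with the fingertips about 0.2 m above the bench and almost no force on them.

No checks failed. The segmentation network also gave two false hits (0.18 and 0.37), which I ignored.

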